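# Turn a rinsed strip bin over to dry

## Task

The rinsed strip-waste bin still standing mouth-up on the counter has to dry: turn it over and stand it mouth-down on the free half of the drying tray, inside the raised edge and beside the bin already draining there, without dropping it. When it stands there and is let go, start the blower: push the spring paddle on the tray's housing well over towards the drain area, hold it over for two seconds, then let it spring back to the middle. Do not shift the draining bin, the strip bottle or the carton.

Things in the scene. Friction and masses are not known exactly. Their poses are not given: they have to be found in the camera images.
- bin_mid (a point): Centre (half-way up) of the grey plastic strip-waste bin to be turned over: an open rectangular box, 70 mm deep (its x), 52 mm wide (its y), 95 mm tall (its z), walls and floor 4 mm, 100 to 200 g, flat plain sides, so that it can also lie steadily on any side. Its z axis points from the closed bottom to the open mouth; it starts mouth-up on the counter (centre 47.5 mm above it).
- free_place (a point): Middle of the free half of the drying tray, at the height of the rib tops (16 mm above the counter) on which the mouth of the bin is to stand. Axes are those of the tray: x across it (drain area 134 mm clear between the raised edges), y along it (drain area 264 mm clear; this point is 65 mm from its middle, towards -y, the end away from the blower housing), z up. The raised edge stands 8 mm above the ribs. The ribs run along x, 24 mm apart. The tray is fixed to the counter.
- dry_bin_mid (a point): Centre of a second, identical bin (70 x 52 x 95 mm) that already drains mouth-down on the other half of the tray, 120 to 135 mm in tray +y from free_place; loose, not to be shifted. Its z axis points up, to its closed bottom.
- paddle_tip (a point): Top end of the black switch paddle (30 mm in tray x, 9 mm thick in tray y, 60 mm tall) that stands upright on the white blower housing at the tray's +y end, 250 mm in tray y from free_place when centred, 106 mm above the counter. The housing is 150 mm in tray x, 90 mm in tray y and 42 mm high; the paddle's pivot lies 64 mm below this point, along tray x.
- paddle (a joint): Tilt of the paddle in rad: 0 upright (spring-centred), positive leaning towards the drain area (tray -y), stops at -0.45 and +0.45. The spring returns it by itself; pushing it fully over near its top takes about 4 N. The blower starts when it is held beyond 0.28.
- bottle_mid (a point): Centre of the closed strip bottle, 48 mm diameter, 115 mm tall, loose, standing on the counter; not to be shifted.
- carton_mid (a point): Centre of the white carton, 55 x 55 x 125 mm, loose, standing at the far side of the counter; not to be shifted.
Mind the look-alikes: they are no part of the job. Leave any blue look-alike of the part that bears bin_mid alone.

How it is judged:
On the way, in this order (a step that is already met when the one before it is completed fails the run):
1. the bin stands mouth-down on the free half of the tray and is let go (angle between bin_mid's own z axis and vertical above 3.06 rad and x of bin_mid in the frame of free_place between -0.042 and 0.042 m and y of bin_mid in the frame of free_place between -0.045 and 0.06 m and z of bin_mid in the frame of free_place between 0.043 and 0.052 m and contact force between the fingers and bin below 0.05 N and linear speed of bin below 0.02 m/s), for 0.3 s.
2. the paddle is held over towards the drain area (value of joint paddle above 0.28 rad), for 1.2 s.
At the end, for the whole second after the job is handed in: The bin stands still and released, mouth-down (within 0.08 rad) on the ribs of the tray's free half, inside the raised edge (centre within 42 mm of free_place in tray x, -45 to +60 mm in tray y, 43 to 52 mm above it); the paddle is back in the middle (within 0.06 rad) (angle between bin_mid's own z axis and vertical above 3.06 rad and x of bin_mid in the frame of free_place between -0.042 and 0.042 m and y of bin_mid in the frame of free_place between -0.045 and 0.06 m and z of bin_mid in the frame of free_place between 0.043 and 0.052 m and linear speed of bin below 0.02 m/s and value of joint paddle between -0.06 and 0.06 rad); the robot touches nothing.
It fails at once if the bin is dropped or thrown (faster than 0.8 m/s while not held) (contact force between the fingers and bin below 0.05 N and linear speed of bin above 0.8 m/s).
It fails at once if the draining bin is shifted more than 20 mm (distance of dry_bin_mid from where it was at the start of the episode above 0.02 m).
It fails at once if the strip bottle is shifted more than 20 mm (distance of bottle_mid from where it was at the start of the episode above 0.02 m).
It fails at once if the carton is shifted more than 20 mm (distance of carton_mid from where it was at the start of the episode above 0.02 m).
It also fails if it takes over 72 s, if anything falls off the work surface, if the arm or the gripper's body presses on something with over 40 N, if the wrist force passes 120 N, or if a joint passes its speed limit or range.

## Robot

A 6-joint arm with a two-finger parallel gripper is mounted at the origin on the work surface. World frame = base frame: x ahead of the robot, y to its left, z up, the work surface at z = 0. Lengths are in m, angles in rad, forces in N, time in s.
With the tool pointing down it reaches from about 0.3 to 0.775 m from the base axis. Payload 14.6 kg.
Tool frame: the origin (TCP) lies on the centre line of the jaws, within the pads' length; the fingertips stand 14 mm ahead of it and the grasp point (between the pads) lies 5 mm behind it; x points along the fingers, y is the direction in which the jaws open and shut, and the axes are right-handed (so a half turn about x gives the same grasp; the last joint's range is limited). The gripper opens to 94 mm and grips with 3 to 60 N. Pads are 16 mm wide; open, the fingers measure 119 mm over their backs; the gripper's body (75 mm by 177 mm) begins 78 mm behind the grasp point.
Start: joints at [-1.319, 0.3, 1.521, -0, 1.321, -0.067], TCP at [0.172, -0.522, 0.219] pointing down, gripper open.
Joint ranges: [-3.03, 3.03], [-0.79, 2.21], [0.23, 2.52], [-1.04, 4.18], [0, 3.07], [-2.55, 2.55]. Speed limits (rad/s): [2.22, 2.22, 2.57, 3.14, 3.14, 3.14].

## Interface

Orientations are given as [roll, pitch, yaw] about the fixed x, y, z axes, in that order (R = Rz(yaw) Ry(pitch) Rx(roll)).
In Python, from station import * gives the robot as it stands. The module is installed in compiled form; this text tells all that it offers.
- The arm moves only by the shell command python3 -m handwheel 'ROWS' [FORCE]. ROWS is JSON, a list of rows, each a list of 3 entries, a list of its own where there are three numbers: the shift along the tool's x, y, z in mm, then the turn about the tool's x in rad, then the gripper command: -1 is fully open, 1 is shut, values between are in proportion. In form: [[[dx, dy, dz], spin, gripper], ...]. A call has exactly 5 rows; each row is the pose to reach, as a shift and turn from the pose measured when the call began, along the tool's axes at that moment; what a row does not reach only later rows make up. A row lasts 1/10 s, in which the tool goes at most 50 mm and 8.59 degrees, less where a joint would pass 70% of its speed; a pose out of reach is approached as far as the arm can. A call with a gripper value outside its range is refused whole. The fingers move at their own pace and stop on an object; FORCE is the grip in N (left out, the last holds). Time passes only in rows, so rows that repeat a pose let the fingers close, or fill a call up. It gives the time, the measured TCP pose, the force and the opening at its end, in the units of the state.
- get_obs(): the state, without advancing time (a new reading comes with each control period).
- camera(name): name is "scene" or "top"; returns (picture, depth): 400x640x3 uint8, blue, green, red; 400x640 float32, m along the optical axis (not along the pixel's ray), 0 where there is no reading.
- camera_info(name): a dict with "fx", "fy", "cx", "cy" (pixels), "extrinsics" (4x4, takes a point from camera to world coordinates). Camera axes: x right, y down, z forward; pixel columns grow to the right and rows downward; lengths in m; the calibration is good to about 2 mm. A picture is of the moment at which its call begins. camera_info takes no time and is no camera call.
- hand_in(): hands the job in, once; it reports no verdict.
The state is a dict: "time_s": time; "qpos": joint angles; "joint_vel": joint speeds; "tau": joint torques, N m; "ee_pos": TCP position; "eef_rot": TCP orientation; "force": force on the tool from outside, world axes, zero at the start; "moment": the same for the moment, N m; "grip_width": finger opening in m.
Only numpy, scipy, OpenCV 4.12 (cv2) and the standard library are available. Lean on these libraries where they do the work, as an engineer would, in place of code of your own. Each camera call takes 0.05 s, during which the arm holds its last target. There are 200 camera calls.

## Working session

There is one attempt and no reset: what is moved stays moved. The work goes in short steps, Python scripts to look and compute and a shell command to move; the robot and the scene stay as the last step left them, time stands still between calls to the robot, and variables do not carry over. Pictures are saved under pics/ and viewed, about 8 in all and at most 12, crops included, and the job is handed in when it is done.

```bash
mkdir -p pics
python3 - <<'E'
from station import *
import cv2,numpy as np
o=get_obs();print({k:np.round(v,3).tolist() for k,v in o.items()})
for n in("scene","top"):
    p,d=camera(n);cv2.imwrite(f"pics/{n}0.png",p);np.savez(f"{n}0.npz",p=p,d=d)
    i=camera_info(n);print(n,i)
E
```

```text
{'time_s': 0.0, 'qpos': [-1.319, 0.3, 1.522, 0.0, 1.321, -0.067], 'joint_vel': [0.0, -0.0, 0.002, -0.0, -0.001, -0.001], 'tau': [0.0, -53.181, -35.273, 0.071, 0.024, -0.0], 'ee_pos': [0.172, -0.522, 0.219], 'eef_rot': [-1.658, 1.57, 1.803], 'force': [0.41, 0.272, -0.351], 'moment': [0.015, 0.016, 0.001], 'grip_width': 0.094}
scene {'fx': 371.2775039986932, 'fy': 371.2775039986932, 'cx': 323.92270955512, 'cy': 197.99276396986426, 'extrinsics': array([[-0.4383091 ,  0.64712629, -0.62378899,  1.15370113],
       [ 0.89880283,  0.31076378, -0.3091591 ,  0.34197763],
       [-0.00621395, -0.69617055, -0.71784953,  0.79739203],
       [ 0.        ,  0.        ,  0.        ,  1.        ]])}
top {'fx': 469.240761538682, 'fy': 469.240761538682, 'cx': 311.89808472531746, 'cy': 200.30788485532688, 'extrinsics': array([[ 0.01447766, -0.99841543,  0.05437854,  0.46308217],
       [-0.99985772, -0.0149265 , -0.00785686,  0.02394156],
       [ 0.00865609, -0.05425705, -0.99848948,  1.34463085],
       [ 0.        ,  0.        ,  0.        ,  1.        ]])}
```

View pics/scene0.png

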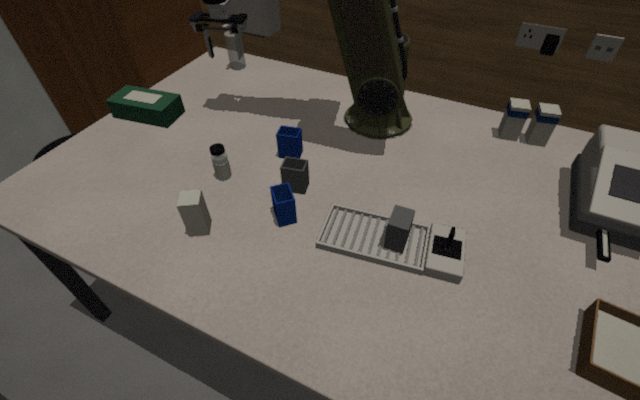

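View pics/top0.png

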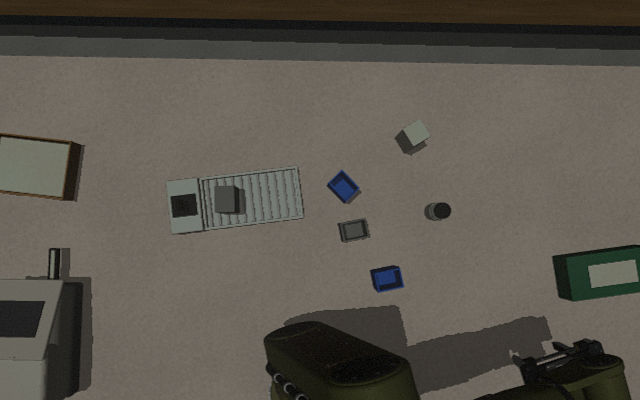

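The scene view shows the grey bin at (295,175) between two blue look-alikes, and the tray at about (375,238). In the top view the bin is at (354,230), the tray centre at (250,198), the housing at (185,205), the bottle at (438,211) and the carton at (412,137).

The tool can only spin about its own x, so it can't tilt the bin in a fixed grasp. I'll invert it by pivoting it 90° twice about the pad axis against the counter.

```bash
cat > h.py <<'E'
import numpy as np,cv2
from station import *
def cloud(n,d):
    i=camera_info(n);v,u=np.mgrid[:400,:640]
    c=np.stack([(u-i["cx"])/i["fx"]*d,(v-i["cy"])/i["fy"]*d,d,np.ones_like(d)],-1)
    w=(c@i["extrinsics"].T)[...,:3];w[d==0]=np.nan;return w
def rect(pts):
    (c,s,a)=cv2.minAreaRect((pts*1000).astype(np.float32));b=cv2.boxPoints((c,s,a))
    e0,e1=b[1]-b[0],b[2]-b[1];l=e0 if np.linalg.norm(e0)>np.linalg.norm(e1) else e1
    ang=np.degrees(np.arctan2(l[1],l[0]))%180
    return np.round(c,1),np.round(sorted(s),1),round(float(ang),1)
def blobs(n,p,d,zlo,zhi,amin=60):
    w=cloud(n,d);m=((w[...,2]>zlo)&(w[...,2]<zhi)).astype(np.uint8)
    k,l,st,ce=cv2.connectedComponentsWithStats(m,connectivity=4)
    for j in range(1,k):
        if st[j,4]>=amin:
            q=w[l==j];print(n,"px",ce[j].round(),"n",st[j,4],"zmed",np.round(np.median(q[:,2])*1000,1),"bgr",np.median(p[l==j],0),"rect",*rect(q[:,:2]))
E
python3 - <<'E'
from h import *
z=np.load("top0.npz");p,d=z["p"],z["d"]
for a,b in((.006,.034),(.034,.06),(.085,.15)): print(a,b);blobs("top",p,d,a,b,30)
w=cloud("top",d);print("table z",np.nanmedian(w[100:300,300:500,2]))
w=w[190:225,165:205];m=w[...,2]>.055;print("paddle",m.sum(),w[m].min(0),w[m].max(0))
E
```

```text
0.006 0.034
top px [ 25. 139.] n 76 zmed 29.5 bgr [47.  53.5 55. ] rect [693.1 831.9] [ 13.  109.4] 84.2
top px [400. 144.] n 48 zmed 20.7 bgr [45.  50.  50.5] rect [ 698.6 -233.6] [ 2.8 53.9] 31.5
top px [ 12. 146.] n 42 zmed 32.1 bgr [103. 116. 115.] rect [673.6 856.8] [21.6 30.1] 157.7
top px [ 44. 144.] n 102 zmed 31.8 bgr [103. 117. 115.] rect [677.1 769.4] [31.5 87.9] 86.3
top px [ 73. 172.] n 291 zmed 19.1 bgr [19. 26. 31.] rect [604.3 688.9] [ 14.8 166.1] 170.6
top px [ 51. 156.] n 52 zmed 32.0 bgr [103. 117. 116.] rect [647.2 746.3] [19.  48.2] 57.9
top px [ 17. 162.] n 45 zmed 32.5 bgr [104. 118. 115.] rect [630.1 838.5] [21.9 30.8] 53.2
top px [  2. 175.] n 41 zmed 31.8 bgr [106. 120. 115.] rect [593.7 879.9] [14.4 53.6] 175.1
top px [ 31. 170.] n 35 zmed 32.6 bgr [104. 118. 115.] rect [606.4 800.1] [18.  25.8] 1.4
top px [253. 198.] n 4030 zmed 12.9 bgr [105. 110. 107.] rect [542.2 188.1] [155.2 285.5] 98.4
top px [ 50. 174.] n 30 zmed 32.0 bgr [102. 116. 115.] rect [595.6 748.3] [21.3 22.4] 58.0
top px [ 26. 179.] n 39 zmed 32.6 bgr [106. 120. 115.] rect [584.6 813.4] [1
[... 2927 characters left out ...]
8. 31.] rect [572.5 -68.7] [51.7 70. ] 44.8
top px [224. 199.] n 566 zmed 110.2 bgr [68. 71. 71.] rect [530.6 246.3] [52.6 69. ] 2.3
top px [178. 204.] n 57 zmed 103.7 bgr [24. 27. 27.] rect [514.9 369.3] [10.4 29.5] 9.9
top px [441. 210.] n 268 zmed 113.9 bgr [28. 30. 31.] rect [ 509.3 -326.2] [43.5 44.3] 57.2
top px [354. 230.] n 146 zmed 94.9 bgr [61.  63.5 63. ] rect [454.2 -98.7] [52.1 70.6] 102.3
top px [388. 280.] n 177 zmed 94.6 bgr [89. 47. 31.] rect [ 323.  -191.4] [53.  70.2] 102.9
top px [ 42. 317.] n 3362 zmed 126.3 bgr [44. 49. 50.] rect [158.9 734.4] [167.7 313.4] 1.1
table z 0.00022081925149008974
paddle 90 [0.50006718 0.36391864 0.05510505] [0.52977667 0.37654207 0.10931318]
```

```bash
cat >> h.py <<'E'
from scipy.spatial.transform import Rotation as Ro
def plan(*tg):
    o=get_obs();R=Ro.from_euler("xyz",o["eef_rot"]).as_matrix();t=np.array(o["ee_pos"])*1000
    print("t",round(o["time_s"],2),"tcp",t.round(1),"toolx",R[:,0].round(3),"jaw deg",round(float(np.degrees(np.arctan2(R[1,1],R[0,1]))),1),"q6",round(o["qpos"][5],3),"w",round(o["grip_width"]*1000,1),"F",np.round(o["force"],1))
    for x,y,z,a in tg:   # grasp-point target mm, jaw angle deg
        s=R.T@(np.array([x,y,z-5])-t);u=R.T@np.array([np.cos(np.radians(a)),np.sin(np.radians(a)),0])
        sp=np.arctan2(u[2],u[1]);sp=(sp+np.pi/2)%np.pi-np.pi/2
        print((x,y,z,a),"-> shift",s.round(1),"spin",round(float(sp),3))
E
python3 -c "
from h import *
plan((454,-99,200,102.3))"
```

```text
t 0.1 tcp [ 172.3 -522.1  219. ] toolx [-0.     0.001 -1.   ] jaw deg -71.7 q6 -0.067 w 94.2 F [-0.3 -0.1 -0.7]
(454, -99, 200, 102.3) -> shift [  24.3 -313.4 -400.1] spin 0.104
```

```bash
python3 -m handwheel '[[[5,-30,-40],0.02,-1],[[10,-60,-80],0.05,-1],[[15,-90,-115],0.1,-1],[[20,-120,-150],0.1,-1],[[24,-150,-190],0.1,-1]]' 10 && python3 -c "
from h import *
plan((454,-99,200,102.3))"
```

```text
time_s: 0.6
ee_pos: [0.3059, -0.3184, 0.1947]
eef_rot: [-1.365, 1.569, 1.994]
force: [2.0, -1.0, -0.2]
grip_width: 0.0941
t 0.6 tcp [ 305.9 -318.4  194.7] toolx [-0.001  0.001 -1.   ] jaw deg -77.5 q6 0.464 w 94.1 F [ 2.  -1.  -0.2]
(454, -99, 200, 102.3) -> shift [-1.000e-01 -1.822e+02 -1.921e+02] spin 0.003
```

```bash
python3 -m handwheel '[[[0,-31,-33],0,-1],[[0,-65,-68],0,-1],[[0,-100,-105],0,-1],[[0,-135,-142],0,-1],[[0,-165,-174],0,-1]]' && python3 -m handwheel '[[[0,-10,-10],0,-1],[[0,-17,-18],0,-1],[[0,-17,-18],0,-1],[[0,-17,-18],0,-1],[[0,-17,-18],0,-1]]'
python3 - <<'E'
from h import *
plan((454,-99,75,102.3))
p,d=camera("top");cv2.imwrite("pics/t1.png",p[130:330,230:480].repeat(3,0).repeat(3,1))
E
```

```text
time_s: 1.1
ee_pos: [0.4409, -0.1176, 0.1949]
eef_rot: [-1.415, 1.569, 1.945]
force: [0.1, -1.9, -0.6]
grip_width: 0.0938
time_s: 1.6
ee_pos: [0.4543, -0.098, 0.1949]
eef_rot: [-1.309, 1.569, 2.05]
force: [0.4, -0.2, 0.1]
grip_width: 0.0942
t 1.6 tcp [454.3 -98.  194.9] toolx [-0.001  0.001 -1.   ] jaw deg -77.6 q6 1.062 w 94.2 F [ 0.4 -0.2  0.1]
(454, -99, 75, 102.3) -> shift [124.9   1.1   0.5] spin 0.002
```

View pics/t1.png

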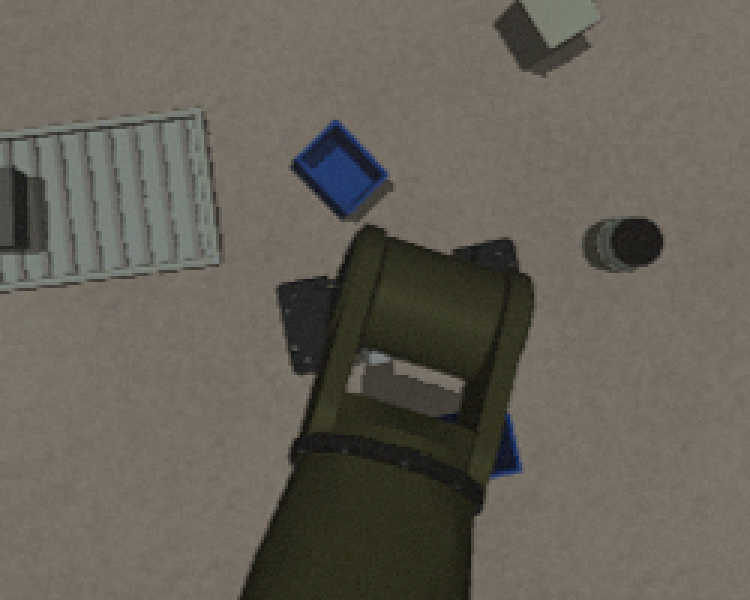

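The crop shows the arm above the grey bin, hiding it; the tray and bottle are unchanged. The measured alignment is good, so I'll descend and grip.

```bash
python3 -m handwheel '[[[30,1,0],0,-1],[[60,1,0],0,-1],[[90,1,0],0,-1],[[110,1,0],0,-1],[[125,1,0],0,-1]]' && python3 -m handwheel '[[[7,0,0],0,-1],[[7,0,0],0,1],[[7,0,0],0,1],[[7,0,0],0,1],[[7,0,0],0,1]]' 10 && python3 -m handwheel '[[[0,0,0],0,1],[[0,0,0],0,1],[[-10,0,0],0,1],[[-25,0,0],0,1],[[-40,0,0],0,1]]' && python3 -c "
from h import *
plan((385,-20,115,0))"
```

```text
time_s: 2.15
ee_pos: [0.4538, -0.0993, 0.0687]
eef_rot: [-0.947, 1.568, 2.411]
force: [0.9, 0.7, 0.2]
grip_width: 0.0938
time_s: 2.65
ee_pos: [0.4542, -0.0995, 0.0624]
eef_rot: [-1.433, 1.57, 1.924]
force: [-1.6, 0.7, 4.1]
grip_width: 0.07
time_s: 3.15
ee_pos: [0.4542, -0.0995, 0.1035]
eef_rot: [-1.325, 1.57, 2.032]
force: [-0.4, -0.2, -1.4]
grip_width: 0.0696
t 3.15 tcp [454.2 -99.5 103.5] toolx [-0.001  0.001 -1.   ] jaw deg -77.6 q6 1.059 w 69.6 F [-0.4 -0.2 -1.4]
(385, -20, 115, 0) -> shift [ -6.4 -92.4  50.5] spin -1.355
```

```bash
python3 -m handwheel '[[[0,-18,10],-0.14,1],[[0,-36,20],-0.28,1],[[0,-55,30],-0.42,1],[[0,-74,40],-0.56,1],[[0,-92,50],-0.7,1]]' && python3 -m handwheel '[[[0,0,0],-0.14,1],[[0,0,0],-0.28,1],[[0,0,0],-0.42,1],[[0,0,0],-0.56,1],[[0,0,0],-0.67,1]]' && python3 -m handwheel '[[[0,0,0],0,1],[[0,0,0],0,1],[[0,0,0],0,1],[[0,0,0],0,1],[[0,0,0],0,1]]' &&  python3 - <<'E'
from h import *
plan((385,-20,67.5,0))
p,d=camera("scene");cv2.imwrite("pics/s1.png",p[100:260,170:470].repeat(2,0).repeat(2,1))
E
```

```text
time_s: 3.65
ee_pos: [0.3851, -0.0197, 0.1042]
eef_rot: [-2.387, 1.57, 1.676]
force: [0.3, 0.6, -2.0]
grip_width: 0.0699
time_s: 4.15
ee_pos: [0.3851, -0.0197, 0.1048]
eef_rot: [2.815, 1.57, 1.271]
force: [-0.2, 0.1, -1.3]
grip_width: 0.0702
time_s: 4.65
ee_pos: [0.3851, -0.0197, 0.1049]
eef_rot: [2.755, 1.57, 1.21]
force: [0.6, 0.2, -1.0]
grip_width: 0.0698
t 4.65 tcp [385.1 -19.7 104.9] toolx [ 0.     0.001 -1.   ] jaw deg 1.5 q6 -0.173 w 69.8 F [ 0.6  0.2 -1. ]
(385, -20, 67.5, 0) -> shift [42.4 -0.2  0.4] spin 0.026
```

View pics/s1.png

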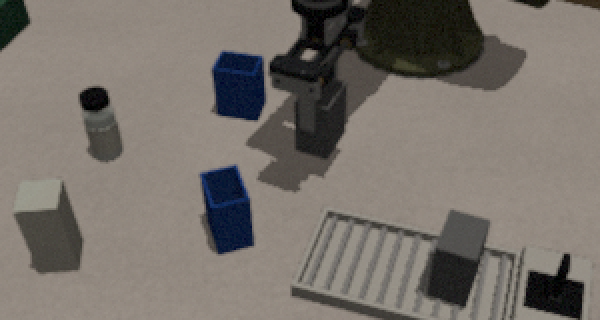

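The view shows the bin held upright at about (320,130) in the crop, clear of everything. I'll set it down here and re-grip nearer the leading edge with light force, then roll it over that edge towards +y.

```bash
python3 -m handwheel '[[[10,0,0],0.026,1],[[20,0,0],0.026,1],[[30,0,0],0.026,1],[[38,0,0],0.026,1],[[42,0,0],0.026,1]]' && python3 -m handwheel '[[[0,0,0],0,1],[[0,0,0],0,-1],[[0,0,0],0,-1],[[0,0,0],0,-1],[[0,0,0],0,-1]]' && python3 -m handwheel '[[[-4,0,-6],0,-1],[[-7,0,-12],0,-1],[[-7,0,-12],0,1],[[-7,0,-12],0,1],[[-7,0,-12],0,1]]' 5 &&  python3 - <<'E'
from h import *
plan((385,-8,75,0))
E
```

```text
time_s: 5.2
ee_pos: [0.3846, -0.0196, 0.0618]
eef_rot: [-2.299, 1.569, 2.413]
force: [-8.6, 0.4, 16.6]
grip_width: 0.07
time_s: 5.7
ee_pos: [0.3847, -0.0196, 0.0619]
eef_rot: [-2.369, 1.569, 2.343]
force: [0.0, -1.1, 0.5]
grip_width: 0.094
time_s: 6.2
ee_pos: [0.3847, -0.0076, 0.0689]
eef_rot: [-2.364, 1.569, 2.349]
force: [-0.2, -0.2, -0.4]
grip_width: 0.0735
t 6.2 tcp [384.7  -7.6  68.9] toolx [-0.001  0.001 -1.   ] jaw deg 0.0 q6 -0.117 w 73.5 F [-0.2 -0.2 -0.4]
(385, -8, 75, 0) -> shift [-1.1  0.3  0.4] spin 0.0
```

```bash
python3 -m handwheel '[[[0,0,0],0,1],[[0,0,0],0,1],[[0,0,-6],0,1],[[0,0,-13],0,1],[[1,0,-20],0,1]]' 5 && python3 -m handwheel '[[[0,0,-6],0,1],[[2,0,-13],0,1],[[3,0,-19],0,1],[[5,0,-25],0,1],[[8,0,-31],0,1]]' &&  python3 - <<'E'
from h import *
plan()
p,d=camera("scene");cv2.imwrite("pics/s2.png",p[100:260,270:470].repeat(3,0).repeat(3,1))
E
```

```text
time_s: 6.7
ee_pos: [0.3847, 0.013, 0.068]
eef_rot: [-2.332, 1.569, 2.38]
force: [-0.9, -1.5, 3.4]
grip_width: 0.0701
time_s: 7.2
ee_pos: [0.3847, 0.0447, 0.0599]
eef_rot: [-2.481, 1.569, 2.231]
force: [-0.3, -0.0, 3.8]
grip_width: 0.0701
t 7.2 tcp [384.7  44.7  59.9] toolx [-0.001  0.001 -1.   ] jaw deg -0.0 q6 0.019 w 70.1 F [-0.3 -0.   3.8]
```

View pics/s2.png

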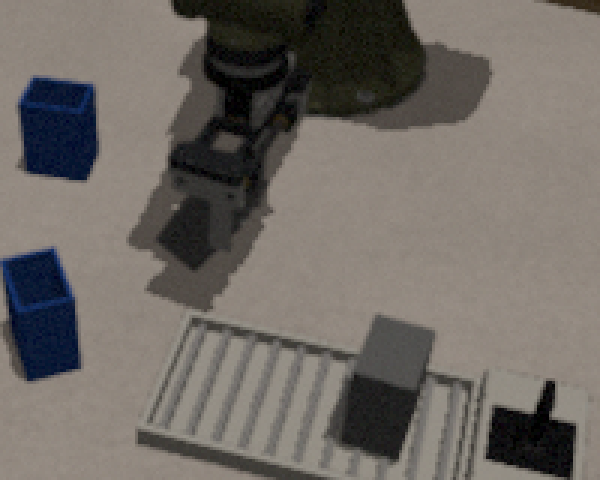

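The crop shows the bin tilting forward about 40° in the grip, at about (190,230), as planned. I'll continue the arc.

```bash
python3 -m handwheel '[[[4,0,-6],0,1],[[8,0,-11],0,1],[[12,0,-16],0,1],[[17,0,-20],0,1],[[22,0,-24],0,1]]' && python3 -m handwheel '[[[5,0,-3],0,1],[[10,0,-6],0,1],[[14,0,-8],0,1],[[17,0,-10],0,1],[[17,0,-10],0,1]]' && python3 -m handwheel '[[[0,0,0],0,1],[[0,0,0],0,0.4],[[0,0,0],0,-1],[[0,0,0],0,-1],[[0,0,0],0,-1]]'
python3 - <<'E'
from h import *
plan()
p,d=camera("scene");cv2.imwrite("pics/s3.png",p[100:260,270:470].repeat(3,0).repeat(3,1))
w=cloud("scene",d);m=(w[...,2]>.01)&(w[...,2]<.056)&(w[...,0]>.33)&(w[...,0]<.44)&(w[...,1]>-.05)&(w[...,1]<.2);q=w[m]*1000;print(len(q),np.percentile(q,[2,50,98],axis=0).round(1))
E
```

```text
time_s: 7.75
ee_pos: [0.3847, 0.0696, 0.0371]
eef_rot: [-2.616, 1.569, 2.096]
force: [-0.1, 1.2, 3.4]
grip_width: 0.0697
time_s: 8.25
ee_pos: [0.3844, 0.0796, 0.0197]
eef_rot: [-2.229, 1.568, 2.483]
force: [-0.3, -0.2, -0.9]
grip_width: 0.0707
time_s: 8.75
ee_pos: [0.3844, 0.0796, 0.0197]
eef_rot: [-2.26, 1.569, 2.453]
force: [0.2, -0.4, 0.4]
grip_width: 0.0904
t 8.75 tcp [384.4  79.6  19.7] toolx [-0.002  0.001 -1.   ] jaw deg 0.0 q6 0.108 w 90.4 F [ 0.2 -0.4  0.4]
444 [[338.2  14.5  11.4]
 [416.6  85.4  42.1]
 [439.5 108.   55.4]]
```

View pics/s3.png

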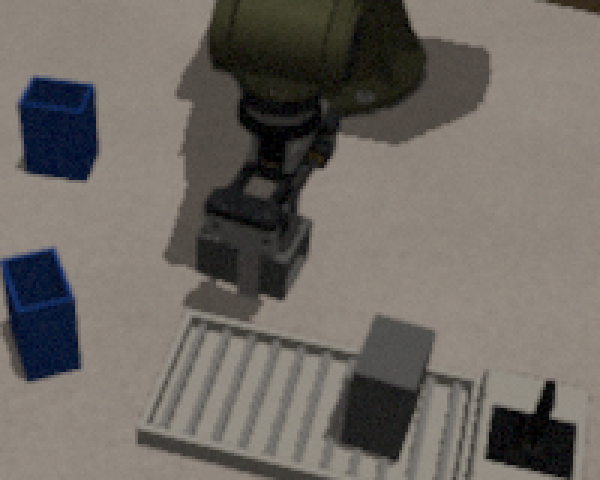

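The crop shows the bin lying on its long side at about (250,265), with its mouth towards the tray housing (+y, roughly y = 13 to 108 mm). Next I'll re-grip lightly near the closed end, high on the side, and roll it another 90°.

```bash
python3 -m handwheel '[[[-6,0,10],0,-1],[[-11,0,25],0,-1],[[-11,0,40],0,-1],[[-11,0,49],0,-1],[[-11,0,49],0,1]]' 3 && python3 -m handwheel '[[[0,0,0],0,1],[[0,0,0],0,1],[[0,0,0],0,1],[[0,0,0],0,1],[[0,0,0],0,1]]' 3 && python3 -m handwheel '[[[-6,0,-3],0,1],[[-13,0,-7],0,1],[[-19,0,-12],0,1],[[-25,0,-17],0,1],[[-30,0,-23],0,1]]' &&  python3 - <<'E'
from h import *
plan()
p,d=camera("scene");cv2.imwrite("pics/s4.png",p[100:260,270:470].repeat(3,0).repeat(3,1))
E
```

```text
time_s: 9.3
ee_pos: [0.3845, 0.0296, 0.0309]
eef_rot: [-2.319, 1.569, 2.392]
force: [-0.3, 0.7, 0.7]
grip_width: 0.0892
time_s: 9.8
ee_pos: [0.3845, 0.0299, 0.0309]
eef_rot: [-2.366, 1.569, 2.345]
force: [-0.2, 1.9, 0.5]
grip_width: 0.0702
time_s: 10.3
ee_pos: [0.3846, 0.0533, 0.0616]
eef_rot: [-2.51, 1.569, 2.202]
force: [0.6, 0.1, -1.5]
grip_width: 0.07
t 10.3 tcp [384.6  53.3  61.6] toolx [-0.001  0.002 -1.   ] jaw deg -0.1 q6 0.042 w 70.0 F [ 0.6  0.1 -1.5]
```

View pics/s4.png

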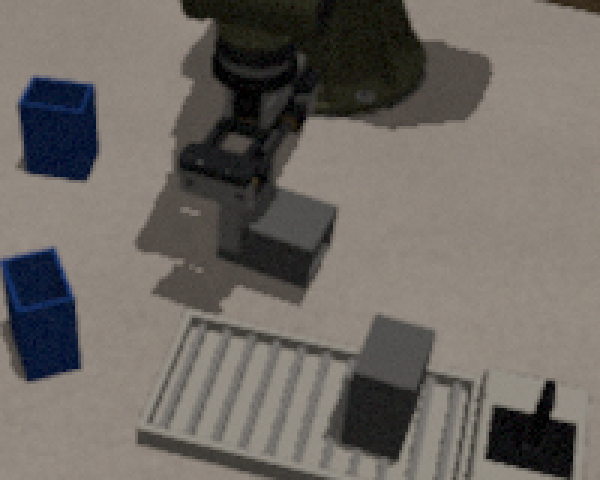

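The crop shows the bin gripped at its closed end, with its top face at about (290,215), but I can't judge the tilt by eye. I'll measure it from depth.

```bash
cat >> h.py <<'E'
def slope(x0=.36,x1=.41,y0=-.05,y1=.35,n="scene"):
    p,d=camera(n);w=cloud(n,d);m=(w[...,2]>.006)&(w[...,0]>x0)&(w[...,0]<x1)&(w[...,1]>y0)&(w[...,1]<y1)
    q=w[m]*1000
    for a in np.arange(q[:,1].min(),min(q[:,1].max(),q[:,1].min()+240),10):
        s=q[(q[:,1]>=a)&(q[:,1]<a+10),2]
        if len(s)>2: print(f"y{a:.0f}: {s.min():.0f}..{s.max():.0f} n{len(s)}",end="; ")
    print()
E
python3 -c "
from h import *
slope();slope(n='top')"
```

```text
y-9: 345..392 n47; y1: 287..392 n153; y11: 7..362 n60; y21: 161..357 n98; y31: 178..358 n115; y41: 7..358 n117; y51: 82..358 n139; y61: 82..358 n155; y71: 81..358 n287; y81: 81..380 n189; y91: 81..389 n143; y101: 80..388 n227; y111: 79..346 n98; y121: 30..86 n72; y131: 78..83 n11; 
y-10: 328..387 n81; y-0: 348..388 n106; y10: 341..381 n89; y20: 342..359 n120; y30: 341..358 n120; y40: 342..358 n113; y50: 341..357 n102; y60: 338..359 n120; y70: 341..358 n118; y80: 79..358 n117; y90: 78..388 n133; y100: 78..386 n109; y110: 328..355 n23; y130: 76..82 n9; y150: 6..7 n3; y190: 6..8 n4;
```

The lift held the bin nearly flat, so friction across the full pad stops the pivot. I'll set it down and re-grip only its top rear corner with the fingertips: a small patch with a long lever, so gravity swings the mouth down.

```bash
python3 -m handwheel '[[[8,0,0],0,1],[[16,0,0],0,1],[[24,0,0],0,1],[[29,0,0],0,1],[[31,0,0],0,1]]' && python3 -m handwheel '[[[0,0,0],0,0.3],[[0,0,0],0,-1],[[0,0,0],0,-1],[[0,0,0],0,-1],[[0,0,0],0,-1]]' && python3 -m handwheel '[[[-10,0,0],0,-1],[[-25,0,0],0,-1],[[-40,0,10],0,-1],[[-60,0,30],0,-1],[[-80,0,60],0,-1]]' &&  python3 - <<'E'
from h import *
plan()
p,d=camera("scene");w=cloud("scene",d)
m=((w[...,2]>.046)&(w[...,2]<.056)&(w[...,0]>.33)&(w[...,0]<.44)&(w[...,1]>0)&(w[...,1]<.18))
print(m.sum(),rect(w[m][:,:2]),np.median(w[m][:,2]))
E
```

```text
time_s: 10.95
ee_pos: [0.3842, 0.0532, 0.0295]
eef_rot: [-2.099, 1.568, 2.613]
force: [-4.5, 0.2, 4.8]
grip_width: 0.0703
time_s: 11.45
ee_pos: [0.3843, 0.0532, 0.0296]
eef_rot: [-2.154, 1.568, 2.558]
force: [0.1, -0.8, 0.7]
grip_width: 0.0936
time_s: 11.95
ee_pos: [0.3843, -0.0071, 0.111]
eef_rot: [-2.3, 1.568, 2.413]
force: [-0.0, 1.0, -0.1]
grip_width: 0.094
t 11.95 tcp [384.3  -7.1 111. ] toolx [-0.002  0.002 -1.   ] jaw deg 0.1 q6 -0.117 w 94.0 F [-0.   1.  -0.1]
547 (array([383.5,  83.8]), array([73.8, 95.2]), 89.9) 0.05377010195135834
```

```bash
python3 -m handwheel '[[[0,0,-25],0,-1],[[10,0,-48],0,-1],[[25,-0.5,-48],0,-1],[[42,-0.5,-48],0,-1],[[55,-0.5,-48],0,-1]]' 5 && python3 -m handwheel '[[[0,0,0],0,1],[[0,0,0],0,1],[[0,0,0],0,1],[[0,0,0],0,1],[[0,0,0],0,1]]' 5 && python3 -c "
from h import *
plan()"
```

```text
time_s: 12.5
ee_pos: [0.3852, 0.0379, 0.0587]
eef_rot: [1.671, 1.568, 0.101]
force: [0.0, 0.2, 0.9]
grip_width: 0.0938
time_s: 13.0
ee_pos: [0.3856, 0.0379, 0.0594]
eef_rot: [1.623, 1.567, 0.053]
force: [-2.4, -0.2, 7.4]
grip_width: 0.0697
t 13.0 tcp [385.6  37.9  59.4] toolx [ 0.004  0.    -1.   ] jaw deg 0.0 q6 0.002 w 69.7 F [-2.4 -0.2  7.4]
```

```bash
python3 -m handwheel '[[[-8,0,-5],0,1],[[-15,0,-9],0,1],[[-22,0,-15],0,1],[[-28,0,-21],0,1],[[-28,0,-21],0,1]]'
python3 - <<'E'
from h import *
plan()
slope(y0=.07,y1=.2)
E
```

```text
time_s: 13.5
ee_pos: [0.3859, 0.0596, 0.0883]
eef_rot: [1.622, 1.566, 0.053]
force: [-0.4, -2.1, 0.1]
grip_width: 0.0699
t 13.5 tcp [385.9  59.6  88.3] toolx [ 0.005  0.    -1.   ] jaw deg 0.1 q6 0.058 w 69.9 F [-0.4 -2.1  0.1]
y70: 73..384 n248; y80: 70..384 n272; y90: 65..408 n156; y100: 61..410 n159; y110: 59..404 n240; y120: 56..63 n46; y130: 51..59 n43; y140: 49..55 n38;
```

It's pivoting: about 20°, as the arc predicts. I'll keep going.

```bash
python3 -m handwheel '[[[-5,0,-7],0,1],[[-11,0,-14],0,1],[[-15,0,-22],0,1],[[-19,0,-30],0,1],[[-19,0,-30],0,1]]' && python3 -m handwheel '[[[-3,0,-9],0,1],[[-6,0,-18],0,1],[[-7,0,-27],0,1],[[-8,0,-36],0,1],[[-8,0,-36],0,1]]'
python3 - <<'E'
from h import *
plan()
p,d=camera("scene");cv2.imwrite("pics/s5.png",p[100:260,270:470].repeat(3,0).repeat(3,1))
E
```

```text
time_s: 14.05
ee_pos: [0.3858, 0.0902, 0.1074]
eef_rot: [1.665, 1.565, 0.097]
force: [-0.5, -0.6, -1.3]
grip_width: 0.0698
time_s: 14.55
ee_pos: [0.3856, 0.1272, 0.1153]
eef_rot: [1.681, 1.565, 0.114]
force: [-0.7, 0.2, -1.4]
grip_width: 0.0699
t 14.55 tcp [385.6 127.2 115.3] toolx [ 0.005  0.001 -1.   ] jaw deg 0.2 q6 0.225 w 69.9 F [-0.7  0.2 -1.4]
```

View pics/s5.png

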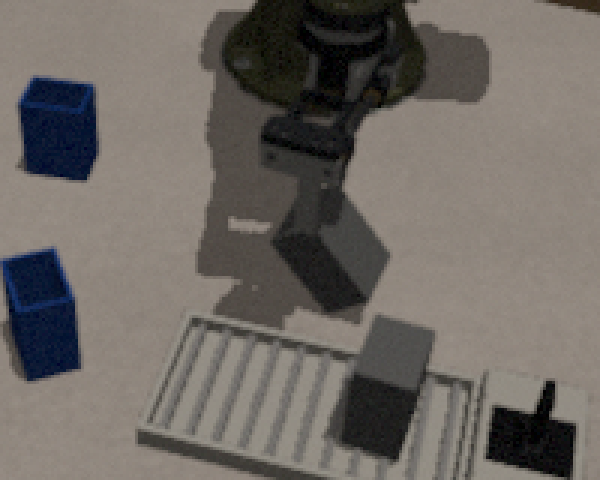

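The crop shows the bin turned about 45–50°, closed end up-left at (295,215) and mouth down-right at (345,305). I'll measure the tilt and clearance.

```bash
python3 -c "
from h import *
slope(y0=.13,y1=.23);slope(n='top',y0=.13,y1=.23)"
```

```text
y130: 96..411 n215; y140: 85..411 n338; y150: 74..411 n318; y160: 61..429 n206; y170: 52..424 n201; y180: 6..411 n176; y190: 38..44 n8; 
y130: 392..411 n123; y140: 390..412 n127; y150: 382..412 n126; y160: 374..424 n133; y170: 55..423 n144; y180: 45..412 n72; y190: 38..48 n9;
```

```bash
python3 -m handwheel '[[[4,0,0],0,1],[[4,0,-5],0,1],[[3,0,-12],0,1],[[2,0,-20],0,1],[[1,0,-28],0,1]]' 4
python3 - <<'E'
from h import *
plan()
slope(y0=.13,y1=.26)
E
```

```text
time_s: 15.2
ee_pos: [0.3853, 0.155, 0.1141]
eef_rot: [1.661, 1.566, 0.094]
force: [0.6, 0.5, -1.5]
grip_width: 0.0701
t 15.2 tcp [385.3 155.  114.1] toolx [ 0.005  0.    -1.   ] jaw deg 0.2 q6 0.292 w 70.1 F [ 0.6  0.5 -1.5]
y130: 96..410 n143; y140: 232..411 n134; y150: 101..409 n185; y160: 84..409 n221; y170: 67..410 n364; y180: 49..424 n319; y190: 34..425 n239; y200: 27..422 n188; y210: 347..405 n96;
```

```bash
python3 -m handwheel '[[[2,0,-6],0,1],[[2,0,-13],0,1],[[2,0,-20],0,1],[[3,0,-27],0,1],[[4,0,-33],0,1]]' 4 && python3 -m handwheel '[[[1,0,-4],0,1],[[3,0,-9],0,1],[[5,0,-14],0,1],[[7,0,-19],0,1],[[8,0,-22],0,1]]' 4
python3 - <<'E'
from h import *
plan()
slope(y0=.13,y1=.29)
p,d=camera("scene");cv2.imwrite("pics/s6.png",p[100:260,270:470].repeat(3,0).repeat(3,1))
E
```

```text
time_s: 15.75
ee_pos: [0.3851, 0.1893, 0.1102]
eef_rot: [1.721, 1.566, 0.154]
force: [-0.1, 0.1, -0.4]
grip_width: 0.0701
time_s: 16.25
ee_pos: [0.385, 0.2116, 0.1018]
eef_rot: [1.665, 1.566, 0.097]
force: [0.4, -0.8, -1.2]
grip_width: 0.0699
t 16.25 tcp [385.  211.6 101.8] toolx [ 0.005  0.    -1.   ] jaw deg 0.2 q6 0.417 w 69.9 F [ 0.4 -0.8 -1.2]
y133: 8..435 n31; y143: 334..437 n112; y153: 332..430 n98; y163: 94..416 n87; y173: 95..401 n118; y183: 95..398 n141; y193: 96..398 n133; y203: 97..398 n143; y213: 8..397 n236; y223: 202..398 n292; y233: 201..398 n312; y243: 278..411 n201; y253: 329..406 n173; y263: 7..394 n129; y273: 6..375 n13;
```

View pics/s6.png

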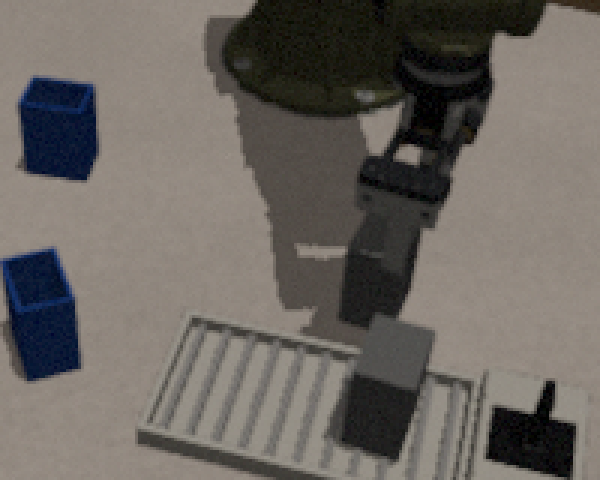

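The crop shows the bin nearly upright and mouth-down at about (380,270); depth gives its top at z ≈ 95 mm with about 4° of tilt. I'll let it settle, then back off and measure.

```bash
python3 -m handwheel '[[[1,0,-1],0,1],[[3,0,-2],0,1],[[3,0,-2],0,0.4],[[3,0,-2],0,-1],[[3,0,-2],0,-1]]' 4 && python3 -m handwheel '[[[0,0,0],0,-1],[[-10,0,0],0,-1],[[-30,0,0],0,-1],[[-40,0,-20],0,-1],[[-40,0,-50],0,-1]]'
python3 - <<'E'
from h import *
plan()
for n in("scene","top"):
    p,d=camera(n);w=cloud(n,d)
    m=((w[...,2]>.088)&(w[...,2]<.104)&(w[...,0]>.33)&(w[...,0]<.44)&(w[...,1]>.12)&(w[...,1]<.26))
    print(m.sum(),*rect(w[m][:,:2]),np.percentile(w[m][:,2],[5,50,95]))
plan((385,190,68,0))
E
```

```text
time_s: 16.85
ee_pos: [0.3851, 0.2134, 0.0988]
eef_rot: [1.647, 1.566, 0.08]
force: [0.0, -1.6, 0.6]
grip_width: 0.0824
time_s: 17.35
ee_pos: [0.3856, 0.2637, 0.1412]
eef_rot: [1.814, 1.563, 0.245]
force: [0.5, -0.9, -0.1]
grip_width: 0.0942
t 17.35 tcp [385.6 263.7 141.2] toolx [ 0.008  0.002 -1.   ] jaw deg 0.1 q6 0.522 w 94.2 F [ 0.5 -0.9 -0.1]
374 [384.4 191.6] [52.3 73. ] 0.4 [0.09103601 0.09672637 0.09896911]
517 [382.1 194.6] [52.1 67.6] 178.8 [0.090975   0.09493578 0.09886893]
t 17.45 tcp [384.9 265.5 140. ] toolx [ 0.006  0.002 -1.   ] jaw deg 0.3 q6 0.522 w 93.7 F [-0.1 -0.2 -0. ]
(385, 190, 68, 0) -> shift [76.9 -0.8 75.6] spin 0.005
```

The bin stands flat, mouth-down, at about (384,192), with its top at 95 mm. I'll take it at centre with a firm grip and carry it to the tray.

```bash
python3 -m handwheel '[[[0,0,35],0,-1],[[5,-1,73],0,-1],[[25,-1,73],0,-1],[[50,-1,73],0,-1],[[75,-1,73],0,-1]]' 12 && python3 -m handwheel '[[[0,0,0],0,-1],[[0,0,0],0,1],[[0,0,0],0,1],[[0,0,0],0,1],[[0,0,0],0,1]]' 12 && python3 -m handwheel '[[[0,0,0],0,1],[[-10,0,0],0,1],[[-25,0,0],0,1],[[-45,0,0],0,1],[[-65,0,0],0,1]]'
python3 - <<'E'
from h import *
plan((551,122,120,8.3))
E
```

```text
time_s: 17.95
ee_pos: [0.385, 0.192, 0.0647]
eef_rot: [1.826, 1.563, 0.26]
force: [-0.1, 0.5, -0.1]
grip_width: 0.0942
time_s: 18.45
ee_pos: [0.3854, 0.1922, 0.0657]
eef_rot: [1.848, 1.562, 0.282]
force: [-1.2, -1.0, 6.9]
grip_width: 0.0699
time_s: 18.95
ee_pos: [0.3847, 0.192, 0.132]
eef_rot: [1.845, 1.562, 0.279]
force: [0.2, 0.1, -1.6]
grip_width: 0.0701
t 18.95 tcp [384.7 192.  132. ] toolx [ 0.008  0.002 -1.   ] jaw deg 0.3 q6 0.374 w 70.1 F [ 0.2  0.1 -1.6]
(551, 122, 120, 8.3) -> shift [ 18.3 165.8  70.9] spin -0.14
```

```bash
python3 -m handwheel '[[[0,10,35],-0.05,1],[[0,40,71],-0.14,1],[[0,80,71],-0.14,1],[[0,120,71],-0.14,1],[[0,160,71],-0.14,1]]' && python3 -m handwheel '[[[0,5,0],0,1],[[0,5,0],0,1],[[0,5,0],0,1],[[0,5,0],0,1],[[0,5,0],0,1]]'
python3 - <<'E'
from h import *
plan((551,122,68+16,8.3))
E
```

```text
time_s: 19.45
ee_pos: [0.5465, 0.1214, 0.134]
eef_rot: [1.702, 1.562, 0.275]
force: [-0.4, -0.4, -0.8]
grip_width: 0.0701
time_s: 19.95
ee_pos: [0.5509, 0.1222, 0.1346]
eef_rot: [1.694, 1.561, 0.268]
force: [-0.2, 0.0, -1.9]
grip_width: 0.0698
t 19.95 tcp [550.9 122.2 134.6] toolx [ 0.009  0.003 -1.   ] jaw deg 8.3 q6 0.008 w 69.8 F [-0.2  0.  -1.9]
(551, 122, 84, 8.3) -> shift [55.5 -0.5  0.3] spin -0.0
```

```bash
python3 -m handwheel '[[[15,0,0],0,1],[[30,0,0],0,1],[[40,0,0],0,1],[[47,0,0],0,1],[[51,0,0],0,1]]' && python3 -m handwheel '[[[1,0,0],0,1],[[2,0,0],0,1],[[2,0,0],0,1],[[2,0,0],0,1],[[2,0,0],0,1]]' && python3 -c "
from h import *
plan()"
```

```text
time_s: 20.45
ee_pos: [0.5513, 0.1224, 0.0832]
eef_rot: [1.699, 1.561, 0.272]
force: [0.0, 0.8, -2.4]
grip_width: 0.0698
time_s: 20.95
ee_pos: [0.5514, 0.1224, 0.0819]
eef_rot: [1.691, 1.561, 0.265]
force: [-4.5, -0.6, 6.9]
grip_width: 0.0704
t 20.95 tcp [551.4 122.4  81.9] toolx [ 0.009  0.003 -1.   ] jaw deg 8.3 q6 0.008 w 70.4 F [-4.5 -0.6  6.9]
```

Contact is at the expected height (7 N up). Release and withdraw.

```bash
python3 -m handwheel '[[[0,0,0],0,0.5],[[0,0,0],0,-1],[[0,0,0],0,-1],[[0,0,0],0,-1],[[0,0,0],0,-1]]' && python3 -m handwheel '[[[-8,0,0],0,-1],[[-25,0,0],0,-1],[[-50,0,0],0,-1],[[-80,0,0],0,-1],[[-120,0,0],0,-1]]' && python3 -m handwheel '[[[0,-35,0],0,-1],[[0,-70,0],0,-1],[[0,-105,0],0,-1],[[0,-140,0],0,-1],[[0,-170,0],0,-1]]'
python3 - <<'E'
from h import *
p,d=camera("top");blobs("top",p,d,.09,.13);p,d=camera("scene");blobs("scene",p,d,.09,.13)
cv2.imwrite("pics/s7.png",p[100:300,250:500].repeat(3,0).repeat(3,1))
plan((514.9-24*.14+30*-.144,369.3+35,180,8.3))
E
```

```text
time_s: 21.45
ee_pos: [0.5514, 0.1224, 0.0819]
eef_rot: [1.689, 1.561, 0.263]
force: [-0.2, -0.7, -0.2]
grip_width: 0.0938
time_s: 21.95
ee_pos: [0.5496, 0.122, 0.2026]
eef_rot: [1.717, 1.563, 0.291]
force: [-0.6, 0.4, 0.4]
grip_width: 0.0945
time_s: 22.45
ee_pos: [0.3798, 0.0973, 0.2017]
eef_rot: [1.705, 1.562, 0.279]
force: [0.9, -0.3, 0.2]
grip_width: 0.094
top px [415. 133.] n 499 zmed 124.5 bgr [111. 126. 121.] rect [ 712.5 -256.4] [54.7 55.8] 122.2
top px [343. 186.] n 140 zmed 94.8 bgr [95.  51.5 33. ] rect [572.4 -68.6] [51.6 69.9] 44.8
top px [270. 193.] n 539 zmed 110.5 bgr [72. 75. 74.] rect [548.7 124.8] [52.5 70. ] 8.4
top px [224. 199.] n 562 zmed 110.6 bgr [71. 75. 74.] rect [530.8 246.5] [52.4 69.4] 2.6
top px [441. 210.] n 244 zmed 114.5 bgr [29. 31. 33.] rect [ 508.5 -328. ] [40.2 42.6] 87.1
top px [388. 280.] n 158 zmed 95.4 bgr [94.5 50.  33. ] rect [ 323.1 -191.2] [52.9 70.3] 102.6
top px [ 45. 314.] n 1845 zmed 118.7 bgr [78. 84. 87.] rect [193.1 675.7] [149.2 349.9] 28.8
top px [327. 381.] n 126 zmed 106.0 bgr [11.  17.5 18. ] rect [ 62.7 -36.6] [15.3 70.2] 61.
[... 1005 characters left out ...]
19.  17.5 19. ] rect [ 512.2 -330.7] [42.2 43.5] 27.4
scene px [282. 194.] n 167 zmed 95.9 bgr [89. 43. 20.] rect [574.6 -71.8] [52.3 74.8] 44.5
scene px [190. 202.] n 619 zmed 125.2 bgr [126. 136. 141.] rect [ 715.6 -258.7] [55.9 58.1] 33.3
scene px [352. 208.] n 568 zmed 112.3 bgr [76. 78. 79.] rect [551.3 122.3] [52.3 73.9] 8.6
scene px [400. 219.] n 599 zmed 112.2 bgr [76. 78. 80.] rect [532.2 243.9] [52.1 75.6] 2.6
scene px [452. 233.] n 61 zmed 105.6 bgr [15. 16. 16.] rect [517.7 367.5] [ 8.8 30.4] 9.3
t 22.55 tcp [379.4  97.3 202.1] toolx [ 0.009  0.002 -1.   ] jaw deg 8.3 q6 0.011 w 93.9 F [-0.1 -0.  -0.4]
(507.21999999999997, 404.3, 180, 8.3) -> shift [  29.   170.6 -285.3] spin 0.0
```

View pics/s7.png

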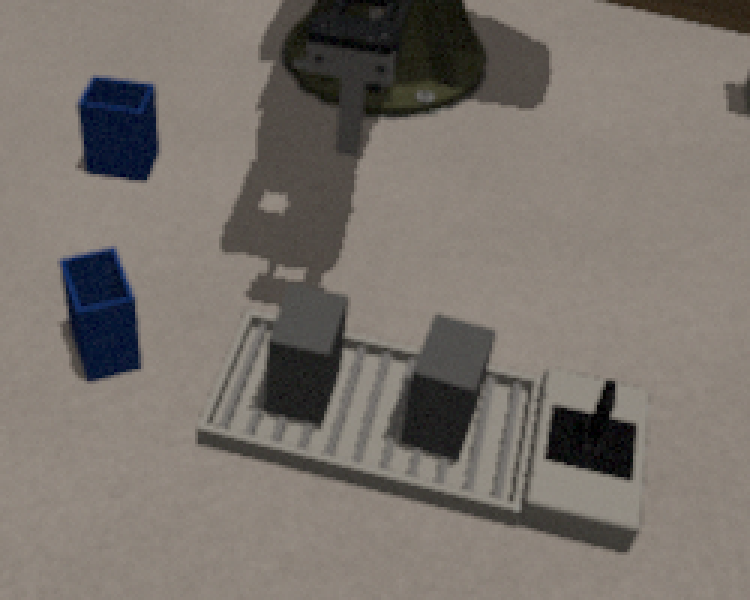

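The crop shows the bin mouth-down on the free half at (305,355), the other bin at (450,385) and the paddle upright at (605,415). The bin measures (549,125) with its top at 111 mm, as required, and everything else is unshifted. Next is the paddle: fingers closed, approaching from the +y side.

```bash
python3 -m handwheel '[[[0,0,-40],0,1],[[0,20,-85],0,1],[[0,45,-130],0,1],[[0,75,-175],0,1],[[0,105,-220],0,1]]' && python3 -c "
from h import *
plan((509,409,101,8.3))"
```

```text
time_s: 23.05
ee_pos: [0.4484, 0.324, 0.2035]
eef_rot: [1.723, 1.561, 0.298]
force: [0.8, -0.6, 0.3]
grip_width: 0.0575
t 23.05 tcp [448.4 324.  203.5] toolx [ 0.01   0.003 -1.   ] jaw deg 8.3 q6 0.416 w 57.5 F [ 0.8 -0.6  0.3]
(509, 409, 101, 8.3) -> shift [108.3  71.2 -75.2] spin 0.0
```

```bash
python3 -m handwheel '[[[0,25,-35],0,1],[[0,50,-75],0,1],[[0,71,-75],0,1],[[10,71,-75],0,1],[[30,71,-75],0,1]]' && python3 -m handwheel '[[[15,0,0],0,1],[[35,0,0],0,1],[[55,0,0],0,1],[[70,0,0],0,1],[[78,0,0],0,1]]' && python3 -c "
from h import *
plan((515+.144*8,369.3-8,101,8.3))"
```

```text
time_s: 23.55
ee_pos: [0.5088, 0.4089, 0.1745]
eef_rot: [1.779, 1.559, 0.353]
force: [0.7, 0.3, -0.5]
grip_width: 0.0177
time_s: 24.05
ee_pos: [0.5093, 0.4088, 0.095]
eef_rot: [1.739, 1.56, 0.313]
force: [-0.1, 0.3, -0.6]
grip_width: 0.0001
t 24.05 tcp [509.3 408.8  95. ] toolx [ 0.01   0.003 -1.   ] jaw deg 8.3 q6 0.478 w 0.1 F [-0.1  0.3 -0.6]
(516.152, 361.3, 101, 8.3) -> shift [-1.1 -0.  48. ] spin -0.0
```

```bash
python3 -m handwheel '[[[0,0,10],0,1],[[0,0,20],0,1],[[0,0,30],0,1],[[0,0,38],0,1],[[0,0,44],0,1]]'
python3 - <<'E'
from h import *
plan()
for n in("scene","top"):
    p,d=camera(n);w=cloud(n,d);b=p.max(-1)
    m=(w[...,2]>.046)&(w[...,2]<.11)&(abs(w[...,0]-.515)<.03)&(w[...,1]>.32)&(w[...,1]<.39);q=w[m]*1000
    for z in range(45,110,10):
        s=q[(q[:,2]>z)&(q[:,2]<z+10),1]
        if len(s):print(n,z,len(s),s.min().round(),np.median(s).round(),s.max().round())
E
```

```text
time_s: 24.55
ee_pos: [0.5159, 0.3649, 0.0955]
eef_rot: [1.84, 1.559, 0.413]
force: [-0.9, 6.8, -1.6]
grip_width: 0.0005
t 24.55 tcp [515.9 364.9  95.5] toolx [ 0.011  0.005 -1.   ] jaw deg 8.3 q6 0.415 w 0.5 F [-0.9  6.8 -1.6]
scene 45 42 335.0 369.0 389.0
scene 55 22 359.0 364.0 368.0
scene 65 22 351.0 359.0 363.0
scene 75 19 347.0 354.0 358.0
scene 85 27 342.0 351.0 372.0
scene 95 50 336.0 351.0 372.0
scene 105 3 357.0 364.0 369.0
top 45 9 336.0 345.0 360.0
top 75 6 354.0 356.0 358.0
top 85 14 341.0 352.0 357.0
top 95 39 339.0 344.0 357.0
top 105 1 356.0 356.0 356.0
```

The paddle leans about 0.43 rad, with 6.8 N against the finger, so it's at or near its stop. I'll hold for 2.5 s, then back off.

```bash
for i in 1 2 3 4 5; do python3 -m handwheel '[[[0,0,0],0,1],[[0,0,0],0,1],[[0,0,0],0,1],[[0,0,0],0,1],[[0,0,0],0,1]]' | grep -E "force|ee_pos"; done; python3 -m handwheel '[[[0,0,-8],0,1],[[0,0,-16],0,1],[[0,0,-24],0,1],[[0,0,-36],0,1],[[0,0,-50],0,1]]' && python3 -m handwheel '[[[-20,0,0],0,1],[[-40,0,0],0,1],[[-70,0,0],0,1],[[-100,0,0],0,1],[[-120,0,0],0,1]]' && python3 -m handwheel '[[[0,-30,0],0,1],[[0,-60,0],0,1],[[0,-60,0],0,1],[[0,-60,0],0,1],[[0,-60,0],0,1]]'
python3 - <<'E'
from h import *
plan()
p,d=camera("top");blobs("top",p,d,.09,.13)
p,d=camera("scene");w=cloud("scene",d);q=w[(w[...,2]>.055)&(w[...,2]<.11)&(abs(w[...,0]-.515)<.03)&(w[...,1]>.32)&(w[...,1]<.41)]*1000
for z in(55,75,95):s=q[(q[:,2]>z)&(q[:,2]<z+12),1];print("paddle",z,s.min().round(),np.median(s).round(),s.max().round())
cv2.imwrite("pics/s8.png",p[100:300,250:500].repeat(3,0).repeat(3,1))
E
```

```text
ee_pos: [0.5159, 0.3653, 0.0961]
force: [-1.0, 5.2, 0.1]
ee_pos: [0.516, 0.3656, 0.0966]
force: [-1.1, 5.7, -1.2]
ee_pos: [0.516, 0.3658, 0.097]
force: [-0.7, 5.2, -1.4]
ee_pos: [0.5159, 0.366, 0.0973]
force: [-1.3, 4.8, -1.0]
ee_pos: [0.516, 0.3662, 0.0977]
force: [-2.0, 4.7, -0.3]
time_s: 27.65
ee_pos: [0.5086, 0.4166, 0.0981]
eef_rot: [2.104, 1.554, 0.677]
force: [0.1, -0.8, -0.9]
grip_width: 0.0005
time_s: 28.15
ee_pos: [0.5071, 0.4164, 0.2204]
eef_rot: [2.096, 1.552, 0.67]
force: [0.8, -0.4, -0.5]
grip_width: 0.0002
time_s: 28.65
ee_pos: [0.4483, 0.4082, 0.2194]
eef_rot: [2.092, 1.552, 0.666]
force: [0.8, 0.1, -0.6]
grip_width: 0.0006
t 28.65 tcp [448.3 408.2 219.4] toolx [ 0.015  0.012 -1.   ] jaw deg 8.3 q6 0.534 w 0.6 F [ 0.8  0.1 -0.6]
top px [415. 133.] n 495 zmed 124.4 bgr [117. 132. 126.] rect [ 712.6 -256.5] [54.6 55.9] 121.9
top px [270. 193.] n 544 zmed 110.9 bgr [76. 79. 79.] rect [548.7 124.6] [52.3 69.9] 8.5
top px [348. 191.] n 84 zmed 94.7 bgr [98. 56. 37.] rect [564.6 -76.7] [47.2 53.3] 132.0
top px [224. 199.] n 558 zmed 110.6 bgr [75. 78. 77.] rect [530.9 246.4] [52.7 69.4] 2.3
top px [441. 210.] n 238 zmed 114.6 bgr [31.  32.5 34. ] rect [ 508.4 -327.9] [39.8 43.3] 89.1
top px [389. 272.] n 71 zmed 94.8 bgr [100.  55.  36.] rect [ 343.3 -190.7] [31.3 73.8] 81.8
top px [388. 287.] n 81 zmed 94.7 bgr [103.  57.  38.] rect [ 316.1 -193.1] [38.3 71. ] 101.2
top px [ 45. 315.] n 1831 zmed 118.3 bgr [77. 85. 88.] rect [193.2 676.5] [150.3 350.9] 28.9
top px [305. 382.] n 235 zmed 105.5 bgr [13. 19. 20.] rect [57.3 27.3] [ 34.1 122.8] 117.6
paddle 55 362.0 367.0 374.0
paddle 75 361.0 366.0 373.0
paddle 95 362.0 367.0 373.0
```

View pics/s8.png

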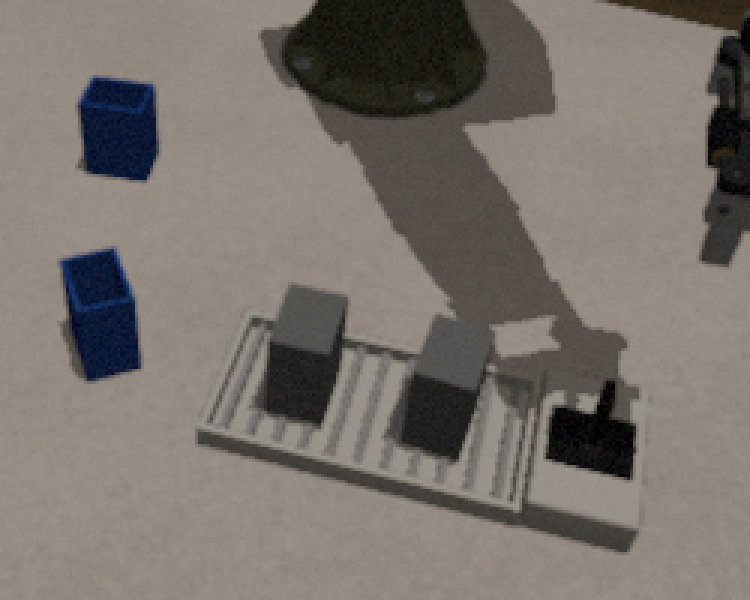

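The crop shows the bin standing at (305,355), the paddle upright again at (605,410) and the arm clear of everything.

```bash
python3 -c "
from station import *
print(hand_in())"
```

```text
the job is handed in; nothing more can be done
None
```

The bin now stands mouth-down and released on the free half of the tray. The blower paddle was pushed over, held, and has sprung back. I handed the job in at about 28.7 s, and it reported no verdict.

**Turning the bin:** The tool can only spin about its own axis, so I rolled the bin 90° twice against the counter in a light grip. The second roll failed at first: with the full pads gripping, the bin lifted flat. I set it down, re-gripped only its top rear corner with the fingertips, and it then swung over. I re-gripped it firmly to carry it to the tray.

**Last checks:**

| Item | Measured | Expected |
|---|---|---|
| Bin position | about 3 mm from the free place I worked out | within 42 mm in tray x, -45 to +60 mm in tray y |
| Bin top height | 111 mm, level | 111 mm |
| Paddle held over | about 0.43 rad for about 2.5 s, 4.7–6.8 N on the tool | above 0.28 rad; task asked for 2 s |
| Paddle afterwards | upright to about 1 mm | within 0.06 rad |
| Draining bin and carton | moved less than 1 mm | under 20 mm |
| Strip bottle | about 2 mm change, within camera error | under 20 mm |

- **Paddle angle:** I measured it once, at the start of the hold. The tool drifted back about 1 mm during the hold.
- **Camera difference:** The two cameras disagreed by 2–3 mm on the bin's position, which is well inside the tolerance.
- **Blue bins:** I left both alone. In the last top view the arm's edge partly covered them, but they look unmoved in the final scene picture.

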